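# Index a swivel-fence corner fixture to square and prove it with a set-up square

### The arm

A 7-joint arm with a two-finger parallel gripper is mounted at the origin on the work surface; the furniture and walls round the work are solid. World frame = base frame: x ahead of the robot, y to its left, z up, the work surface at z = 0. Lengths are in m, angles in degrees, forces in N, time in s.
With the tool pointing down it reaches from about 0.425 to 0.95 m from the base axis. Payload 4.7 kg.
Tool frame: the origin (TCP) lies midway between the tips of the shut fingers; the grasp point (between the pads) lies 19 mm behind it; z points along the fingers, y is the direction in which the jaws open and shut (so a half turn about z gives the same grasp; the last joint's range is limited). The gripper opens to 85 mm and grips with 20 to 120 N. Pads are 22 mm wide; open, the fingers measure 114 mm over their backs; the gripper's body (76 mm by 85 mm) begins 54 mm behind the grasp point. The pads swing forward as they close: fully open they stand 13 mm farther back than shut.
Start: joints at [-76.198, 26.849, -2.785, 87.806, 1.381, 65.374, -4.715], TCP at [0.18, 0.651, 0.231] pointing down, gripper open.
Joint ranges: [-148.3, 148.3], [-19.14, 114.17], [-79.39, 73.82], [5.75, 140.21], [-59.74, 239.74], [12.07, 113.84], [-152.46, 152.46]. Speed limits (degrees/s): [147.25, 147.25, 180, 180, 180, 180, 180].

### API

Orientations are given as a 3x3 rotation matrix whose columns are the frame's x, y, z axes.
In Python, from plant import readout, read_camera, manip, finder gives the robot as it stands.
- The arm moves only by the tool arm_command, never from a script. Its argument "rows" is a list of rows, each an object with "gripper": the opening, from 0 (shut) to 1 (fully open); "delta_pos": the shift along the tool's x, y, z in units of 60 mm (1.0 is 60 mm), a list of three; "roll": the turn about the tool's z in units of 10 degrees (1.0 is 10 degrees). A call has 1 to 20 rows; each row is the pose to reach, as a shift and turn from the pose commanded when the call began, along the tool's axes at that moment; what a row does not reach only later rows make up. A row lasts 1/8 s, in which the tool goes at most 62.5 mm and 10.7 degrees, less where a joint would pass 70% of its speed; a pose out of reach is approached as far as the arm can. A call with a gripper value outside its range is refused whole. The fingers move at their own pace and stop on an object; "force" is the grip in N (left out, the last holds). Time passes only in rows, so rows that repeat a pose let the fingers close. It gives the time, the measured TCP pose, the force and the opening at its end, in the units of the state.
- readout.read_state(): the state, without advancing time (a new reading comes with each control period).
- read_camera(name): name is "scene" or "top" or "wrist"; returns a dict with "img" (384x512x3 uint8, red, green, blue), "depth" (384x512 float32, m along the optical axis (not along the pixel's ray), 0 where there is no reading), "K" (3x3 intrinsics, pixels), "extrinsics" (4x4, takes a point from camera to world coordinates); the wrist camera has in their place "T_tool_cam" (4x4, takes a point from camera to tool coordinates, whose origin is the TCP and whose axes are the flange's). Camera axes: x right, y down, z forward; pixel columns grow to the right and rows downward; lengths in m; the calibration is good to about 2 mm. A picture is of the moment at which its call begins: read the wrist's pose just before it.
- manip.job_done(): hands the job in, once; it reports no verdict.
Trained networks look in a picture, given as the dict that the camera call returned (one of the last four; its "shot" number tells which), for a name from the list of things; names that differ only in an ending like _2 or _b are one class to them, and where a whole thing is asked for, a point or a joint stands for the part that bears it (a point fixed in the world has none). Each returns a list of dicts, best first, with "p" (0 to 1); they miss things now and then, are a little off and sometimes report something else, mostly with a low value. They report only what shows in the picture. A call takes as long as a camera call.
- finder.find_in(thing, picture): "point" ([column, row] in pixels, amid what is visible of it).
- finder.regions_of(thing, picture): "mask" (384x512 bool, what is visible of it) and "point" ([column, row] in pixels, amid what is visible of it).
- finder.tip_of(thing, picture): "point" ([column, row] in pixels: a listed point, or the origin of a listed thing).
The state is a dict: "t": time; "q": joint angles; "joint_vel": joint speeds; "joint_efforts": joint torques, N m; "tool_pos": TCP position; "tool_rot": TCP orientation; "contact_force": force on the tool from outside, world axes, zero at the start; "moment": the same for the moment, N m; "finger_gap": finger opening in m.
Only numpy, scipy, OpenCV 4.12 (cv2) and the standard library are available. Lean on these libraries where they do the work, as an engineer would, in place of code of your own. Each camera call takes 0.05 s, during which the arm holds its last target. There are 200 camera calls.

### The job

Set the corner fixture square and prove it: pull up the spring plunger and turn its T-handle a quarter turn so that it holds itself out, swing the arm to square with the fixed fence, and turn the handle back so that the pin drops home and locks the arm. Then take the L-shaped steel square, hold it pressed into the corner for about a second with its stock flush along the fence and its blade flush along the locked arm, and finally stand it back on the bench, off the fixture, the way it stood. Leave the other things on the bench where they are.

Things in the scene. Friction and masses are not known exactly. Their poses are not given: they have to be found in the camera images.
- fixture: Corner fixture, fixed to the bench, elsewhere each time: dark steel bed 315 x 250 x 10 mm, x -145 to 170, y -100 to 150 mm. Origin: inner corner where the fence's and the squared arm's faces meet, at bench height (z = 0; bed top 10 mm higher). The fence's face runs from the corner along -x; y runs along the face of the arm when square, z up. All heights here are above the bench
- fence: Fixed fence: aluminium bar 132 x 25 x 12 mm on the bed, its top only 22 mm above the bench. Origin: inner corner on the bed's top, axes as the fixture's. Its working face is the plane y = 0, from x -4 to -136 mm, and looks to +y; the bar lies at y < 0. Fingers that hold the square must stay above this bar
- swing_bar: Swivel arm: aluminium bar 25 mm wide, from height 12 to 36 mm, reaching 190 mm from the pivot, black knob near its end. Origin: on the pivot axis at the bed's top; y runs along the bar; working face: plane x = -12.5 mm, y 0 to 190 mm, looking to -x. Behind it a steel sector (radius 108 mm, height 12 to 20 mm) with a round hole (arm square) and a curved slot passes under the plunger
- swing (a joint): Angle of the arm in rad: 0 square, positive when the corner is wider (arm turned clockwise from above). Starts at 0.45 to 0.87, pin in the sector's curved slot, so it cannot come square until the pin is pulled. Stiff pivot (0.25 N m): stays where it is left; can overshoot to -0.10. The pin's round nose finds the hole when the arm is within about 0.03 of 0 and then holds it within 0.012
- pivot (a point): Pivot axis of the arm at bench height, 12.5 mm behind both faces of the corner (fixture x 12.5, y -12.5 mm)
- swing_knob (a point): Centre of the arm's upright round black knob, 22 mm in diameter, height 36 to 80 mm (this point: 58 mm), 165 mm from the pivot along the arm. It slips round in the fingers
- t_bar: Black T-handle of the plunger: bar 64 x 14 x 16 mm, x along the bar. Origin: its centre, at fixture x 97, y -43 mm, 76 mm above the bench when home. Below it a thin bare stem, then a guide boss 29 mm in diameter with its top at 53 mm, on a bridge (top 36 mm) whose post stands on the side away from the pivot
- plunger (a joint): Lift of the plunger in m: 0 pin home, at most 0.021. A spring pushes it down (5 N home, 9 N at 16 mm). At home a cross pin under the handle, parallel to it, lies in a deep slot of the boss and stops it turning; lifted over 0.0175 it turns freely; a quarter turn on it sinks into a shallow seat at about 0.015 and stays out by itself. On the sector beside the hole it reads about 0.009
- plunger_turn (a joint): Turn of the T-handle in rad: 0 home (bar in line with the pivot), 1.571 parked across; positive is counter-clockwise from above. Range -0.15 to 1.75. Turned back to 0 and let go, the spring drives the pin down
- square_mid (a point): Middle of the stock of the L-shaped steel square (0.35 kg), half-way up, 21 mm above what it stands on. z up, x along the stock, y along the blade. Stock: 12 mm thick (y -6 to 6), 42 mm tall, x -65 to 45 mm. Grip the stock across its thickness in its upper half, finger ends 14 mm or more above its underside, so that they pass over the fence
- square: The same square, origin under the stock's middle, same axes. Blade: x 20 to 45 mm, 10 mm thick, at the bottom, reaching to y 142 mm. Its outer faces fit an inside corner: stock face y = -6 mm on the fence, edge x = 45 mm (blade and stock end) on the arm. Flush there, its origin is at x -45, y 6, z 10 mm of the fixture's frame, axes parallel
- tape_measure: Orange tape measure, 37 x 85 x 60 mm tall, standing on the fixture's bed beyond the corner; leave it. Origin: centre of its underside
- tape_roll: Small black roll of tape, 62 mm in diameter, 19 mm tall, flat on the bench; leave it. Origin: centre of its underside. Beyond it hang long strips held by clamps: the nearest clamp is fixed at world x 0.60 to 0.62, y 0.12 to 0.16 m, 83 to 219 mm above the bench, the strips run from there to x 0.48, y 0.54 m, 114 to 235 mm up; keep wrist and square out from under them
- spray_can: Upright spray can, 68 mm in diameter, 185 mm tall; leave it. Origin: centre of its underside
- jar: Upright jar with a lid, 82 mm in diameter, 136 mm tall; leave it. Origin: centre of its underside
- pliers: Pliers with black handles, 55 x 185 x 14 mm, lying on the bench; leave them. Origin: centre of the underside, long axis y

How it is judged:
By the outcome, as a careful person would: the job done as asked, in the order asked, and still so for the second after the job is handed in, with the robot touching nothing.
It also fails if it takes over 72 s, if anything falls off the work surface, if the arm or the gripper's body presses on something with over 40 N, if the wrist force passes 120 N, or if a joint passes its speed limit or range.

## Working session

There is one attempt and no reset: what is moved stays moved. The work goes in short steps, Python scripts to look and compute and a tool call to move; the robot and the scene stay as the last step left them, time stands still between calls to the robot, and variables do not carry over. Pictures are saved under pics/ and viewed, about 8 in all and at most 12, crops included, and the job is handed in when it is done.

Besides the shell and the picture viewer there is one more tool, called after "Request:" as name(argument=value, ...) on one line, values as JSON. arm_command: Moves the arm, as the interface text tells. Its arguments: {"type":"object","properties":{"rows":{"type":"array"},"force":{"type":"number"}},"required":["rows"]}

```bash
ls; mkdir -p pics
cat > h.py <<'E'
import numpy as np, cv2
from plant import readout, read_camera, manip, finder
def E(p,s=None):
    if 'extrinsics' in p: return np.array(p['extrinsics'])
    T=np.eye(4);T[:3,:3]=np.array(s['tool_rot']).reshape(3,3);T[:3,3]=s['tool_pos'];return T@np.array(p['T_tool_cam'])
def cloud(p,s=None):
    K=np.array(p['K']);d=p['depth'];v,u=np.indices(d.shape)
    c=np.stack([(u-K[0,2])/K[0,0]*d,(v-K[1,2])/K[1,1]*d,d],-1)
    T=E(p,s);w=c@T[:3,:3].T+T[:3,3];w[d<=0]=np.nan;return w
def ray(p,px,z,s=None):
    K=np.array(p['K']);T=E(p,s);r=T[:3,:3]@np.array([(px[0]-K[0,2])/K[0,0],(px[1]-K[1,2])/K[1,1],1])
    return T[:3,3]+r*(z-T[2,3])/r[2]
def save(p,n): cv2.imwrite('pics/'+n,cv2.cvtColor(p['img'],cv2.COLOR_RGB2BGR))
E
python3 - <<'E'
from h import *
s=readout.read_state();print({k:np.round(v,3).tolist() for k,v in s.items()})
P={n:read_camera(n) for n in('top','scene')}
for n,p in P.items():
    save(p,n+'0.png');print(n,np.round(E(p),3).tolist())
    for t,z in[('fixture',0),('fence',.01),('pivot',0),('swing_knob',.058),('t_bar',.076),('square_mid',.021),('square',0),('tape_measure',.01),('tape_roll',0),('spray_can',0),('jar',0),('pliers',0)]:
        r=finder.tip_of(t,p)[:2]
        print(n,t,[(round(a['p'],2),np.round(a['point']).tolist(),np.round(ray(p,a['point'],z)[:2],4).tolist()) for a in r])
E
```

```text
pics
{'t': 0.0, 'q': [-76.198, 26.898, -2.785, 87.875, 1.381, 65.376, -4.715], 'joint_vel': [-0.023, -0.138, -0.013, -0.016, -0.046, -0.052, -0.043], 'joint_efforts': [0.0, -51.028, -0.046, -23.771, 0.011, 0.008, 0.0], 'tool_pos': [0.18, 0.65, 0.23], 'tool_rot': [[-0.964, 0.266, -0.0], [0.266, 0.964, -0.002], [-0.0, -0.002, -1.0]], 'contact_force': [-0.136, -0.776, -1.098], 'moment': [0.049, -0.038, -0.056], 'finger_gap': 0.086}
top [[-0.011, -0.989, 0.146, 0.332], [-1.0, 0.013, 0.012, -0.054], [-0.014, -0.146, -0.989, 1.273], [0.0, 0.0, 0.0, 1.0]]
top fixture [(0.81, [281.0, 191.0], [0.5179, -0.1204])]
top fence [(0.62, [282.0, 190.0], [0.5201, -0.1217])]
top pivot [(0.75, [284.0, 193.0], [0.5109, -0.1294])]
top swing_knob [(0.84, [318.0, 157.0], [0.6192, -0.2397])]
top t_bar [(0.48, [312.0, 199.0], [0.4794, -0.2135])]
top square_mid [(0.78, [148.0, 245.0], [0.3395, 0.3239])]
top square [(0.64, [304.0, 248.0], [0.3242, -0.1901]), (0.63, [147.0, 244.0], [0.3443, 0.3334])]
top tape_measure [(0.78, [256.0, 157.0], [0.6337, -0.0372])]
top tape_roll [(0.48, [191.0, 187.0], [0.5362, 0.188
[... 540 characters left out ...]
-0.1143])]
scene swing_knob [(0.75, [331.0, 207.0], [0.6178, -0.2424])]
scene t_bar [(0.48, [294.0, 219.0], [0.471, -0.2159]), (0.39, [277.0, 225.0], [0.4185, -0.2007])]
scene square_mid [(0.93, [132.0, 189.0], [0.334, 0.3213]), (0.22, [336.0, 295.0], [0.3573, -0.412])]
scene square [(0.74, [130.0, 193.0], [0.3341, 0.3389]), (0.65, [395.0, 243.0], [0.6599, -0.4234])]
scene tape_measure [(0.68, [274.0, 195.0], [0.6319, -0.0261])]
scene tape_roll [(0.74, [210.0, 185.0], [0.5533, 0.1894])]
scene spray_can [(0.84, [394.0, 243.0], [0.6572, -0.4218])]
scene jar [(0.71, [340.0, 296.0], [0.382, -0.4104]), (0.5, [214.0, 183.0], [0.5734, 0.19])]
scene pliers [(0.55, [246.0, 265.0], [0.3207, -0.1858])]
```

Run:
```python
from h import *
p=cv2.imread('pics/top0.png')[110:300,90:430];q=cv2.imread('pics/scene0.png')
cv2.imwrite('pics/top0c.png',cv2.resize(p,None,fx=2.3,fy=2.3,interpolation=cv2.INTER_CUBIC))
```

```text
(no output)
```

View pics/top0c.png

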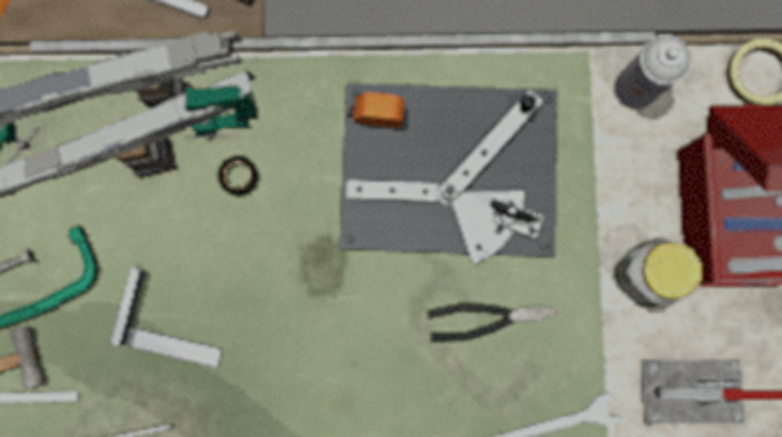

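View pics/scene0.png

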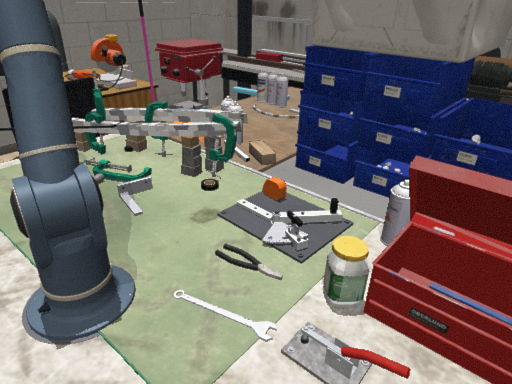

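The top view shows the fence running to +y world and the arm swung out with its knob at (530,103) in the crop. The T-handle is at about (515,212), and the square's corner is at (120,340) with its blade pointing to -y. The scene view agrees. Next I'll work out the approach move.

```bash
cat >> h.py <<'E'
def go(*wps):
    """print delta_pos/roll for world waypoints (x,y,z,yaw of tool y axis deg)"""
    s=readout.read_state();R=np.array(s['tool_rot']).reshape(3,3);p=np.array(s['tool_pos'])
    yaw=np.degrees(np.arctan2(R[1,1],R[0,1]))
    print('t',s['t'],'pos',np.round(p,4),'yaw',round(yaw,2),'q',np.round(s['q'],1),'F',np.round(s['contact_force'],1),'gap',s['finger_gap'])
    for w in wps:
        print(w,'->',np.round(R.T@(np.array(w[:3])-p)/.06,3).tolist(),'roll',round(-(w[3]-yaw)/10,3))
E
python3 - <<'E'
from h import *
go((.40,.30,.30,30),(.47,-.19,.30,-20))
p=read_camera('wrist');print(np.round(p['T_tool_cam'],3).tolist(),np.array(p['K']).tolist())
E
```

```text
t 1.3 pos [0.1799 0.6506 0.2313] yaw 74.54 q [-76.2  26.8  -2.8  87.8   1.4  65.4  -4.7] F [-0.8  0.2 -1.1] gap 0.08533808541452173
(0.4, 0.3, 0.3, 30) -> [-5.093, -4.654, -1.145] roll 4.454
(0.47, -0.19, 0.3, -20) -> [-8.395, -12.214, -1.145] roll 9.454
[[0.0, -0.955, -0.296, 0.075], [1.0, 0.0, 0.0, 0.0], [-0.0, -0.296, 0.955, -0.144], [0.0, 0.0, 0.0, 1.0]] [[289.56707653175494, 0.0, 253.11571345889766], [0.0, 289.56707653175494, 194.0220079114877], [0.0, 0.0, 1.0]]
```

Request:
arm_command(rows=[{"gripper": 1, "delta_pos": [-5.1, -4.65, -1.2], "roll": 4.4}, {"gripper": 1, "delta_pos": [-5.1, -4.65, -1.2], "roll": 4.4}, {"gripper": 1, "delta_pos": [-5.1, -4.65, -1.2], "roll": 4.4}, {"gripper": 1, "delta_pos": [-5.1, -4.65, -1.2], "roll": 4.4}, {"gripper": 1, "delta_pos": [-5.1, -4.65, -1.2], "roll": 4.4}, {"gripper": 1, "delta_pos": [-5.1, -4.65, -1.2], "roll": 4.4}, {"gripper": 1, "delta_pos": [-8.6, -10.95, -1.2], "roll": 9.45}, {"gripper": 1, "delta_pos": [-8.6, -10.95, -1.2], "roll": 9.45}, {"gripper": 1, "delta_pos": [-8.6, -10.95, -1.2], "roll": 9.45}, {"gripper": 1, "delta_pos": [-8.6, -10.95, -1.2], "roll": 9.45}, {"gripper": 1, "delta_pos": [-8.6, -10.95, -1.2], "roll": 9.45}, {"gripper": 1, "delta_pos": [-8.6, -10.95, -1.2], "roll": 9.45}, {"gripper": 1, "delta_pos": [-8.6, -10.95, -1.2], "roll": 9.45}, {"gripper": 1, "delta_pos": [-8.6, -10.95, -1.2], "roll": 9.45}, {"gripper": 1, "delta_pos": [-8.6, -10.95, -1.2], "roll": 9.45}, {"gripper": 1, "delta_pos": [-8.6, -10.95, -1.2], "roll": 9.45}])

```text
t: 3.35
tool_pos: [0.502, -0.1192, 0.3031]
tool_rot: [[0.34, 0.94, -0.0], [0.94, -0.34, 0.001], [0.001, -0.001, -1.0]]
contact_force: [0.1, 1.7, 0.7]
finger_gap: 0.0856
```

Run:
```python
from h import *
s=readout.read_state();p=read_camera('wrist');save(p,'w1.png');np.savez('w1.npz',w=cloud(p,s),img=p['img'])
w=cloud(p,s)
print('bench z',np.nanmedian(w[(w[...,2]<.005)][:,2]))
for t,z in[('fixture',0),('fence',.01),('pivot',0),('swing_knob',.058),('t_bar',.076),('tape_measure',.01),('swing_bar',.01)]:
    print(t,[(round(a['p'],2),np.round(a['point']).tolist(),np.round(ray(p,a['point'],z,s)[:2],4).tolist()) for a in finder.tip_of(t,p)[:2]])
for t in('fence','swing_bar','t_bar'):
    r=finder.regions_of(t,p)
    if r:
        q=w[r[0]['mask']];q=q[~np.isnan(q[:,0])];print(t,r[0]['p'],len(q),np.percentile(q[:,2],[5,50,95]).round(4))
        zt={'fence':(.017,.027),'swing_bar':(.031,.041),'t_bar':(.076,.09)}[t]
        q=q[(q[:,2]>zt[0])&(q[:,2]<zt[1])]
        rc=cv2.minAreaRect((q[:,:2]*1000).astype(np.float32));print(len(q),rc,cv2.boxPoints(rc).round(1).tolist())
```

```text
bench z 0.0032743989167172693
fixture [(0.95, [260.0, 148.0], [0.5165, -0.1129])]
fence [(0.65, [266.0, 153.0], [0.5223, -0.121])]
pivot [(0.84, [258.0, 163.0], [0.5062, -0.1328]), (0.48, [261.0, 165.0], [0.5091, -0.1374])]
swing_knob [(0.66, [362.0, 211.0], [0.6252, -0.2391])]
t_bar [(0.63, [255.0, 236.0], [0.471, -0.2156]), (0.45, [265.0, 150.0], [0.523, -0.1063])]
tape_measure []
swing_bar [(0.62, [260.0, 164.0], [0.5085, -0.1335])]
fence 0.56 1710 [0.0224 0.0238 0.0253]
1699 ((512.094970703125, -50.206275939941406), (132.20582580566406, 24.936012268066406), 87.1494369506836) [[496.3999938964844, -115.5999984741211], [521.2999877929688, -116.80000305175781], [527.7999877929688, 15.199999809265137], [502.8999938964844, 16.399999618530273]]
swing_bar 0.75 2215 [0.0281 0.0378 0.0801]
1713 ((580.189453125, -199.36184692382812), (25.04798698425293, 182.06610107421875), 47.16301345825195) [[504.8999938964844, -146.6999969482422], [638.4000244140625, -270.3999938964844], [655.5, -252.10000610351562], [522.0, -128.3000030517578]]
t_bar 0.65 367 [0.0816 0.0851 0.0867]
366 ((473.69476318359375, -214.16140747070312), (60.96332550048828, 13.931281089782715), 67.12540435791016) [[455.3999938964844, -239.5], [468.29998779296875, -245.0], [492.0, -188.8000030517578], [479.1000061035156, -183.39999389648438]]
```

View pics/w1.png

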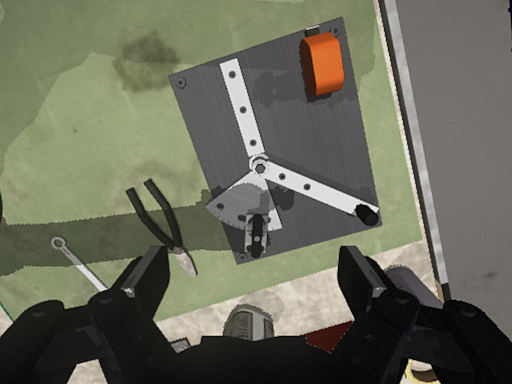

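The fence fit gives fixture origin (0.5211,-0.1208) and yaw -92.8°. The swing is about 0.70 rad. The T-handle is at (0.4735,-0.215) with the jaw yaw at -22.8°. The picture agrees: corner at (262,150), T at (256,236), knob at (366,213).

Run:
```python
from h import *
go((.4735,-.215,.12,-22.8),(.4735,-.215,.06,-22.8))
```

```text
t 3.9 pos [ 0.5021 -0.12    0.3033] yaw -19.94 q [-27.1   9.3  41.4 105.4  -6.6  67.7  -3.5] F [-0.4 -1.1  0.1] gap 0.08499191234909995
(0.4735, -0.215, 0.12, -22.8) -> [-1.651, 0.092, 3.055] roll 0.286
(0.4735, -0.215, 0.06, -22.8) -> [-1.651, 0.092, 4.055] roll 0.286
```

Request:
arm_command(rows=[{"gripper": 0.6, "delta_pos": [-1.65, 0.09, 1.0], "roll": 0.29}, {"gripper": 0.6, "delta_pos": [-1.65, 0.09, 2.0], "roll": 0.29}, {"gripper": 0.6, "delta_pos": [-1.65, 0.09, 2.8], "roll": 0.29}, {"gripper": 0.6, "delta_pos": [-1.65, 0.09, 3.4], "roll": 0.29}, {"gripper": 0.6, "delta_pos": [-1.65, 0.09, 3.8], "roll": 0.29}, {"gripper": 0.6, "delta_pos": [-1.65, 0.09, 4.05], "roll": 0.29}, {"gripper": 0.6, "delta_pos": [-1.65, 0.09, 4.05], "roll": 0.29}, {"gripper": 0, "delta_pos": [-1.65, 0.09, 4.05], "roll": 0.29}, {"gripper": 0, "delta_pos": [-1.65, 0.09, 4.05], "roll": 0.29}, {"gripper": 0, "delta_pos": [-1.65, 0.09, 4.05], "roll": 0.29}, {"gripper": 0, "delta_pos": [-1.65, 0.09, 4.05], "roll": 0.29}, {"gripper": 0, "delta_pos": [-1.65, 0.09, 4.05], "roll": 0.29}], force=60)

```text
t: 5.4
tool_pos: [0.4729, -0.2146, 0.0615]
tool_rot: [[0.388, 0.922, -0.0], [0.922, -0.388, 0.002], [0.002, -0.001, -1.0]]
contact_force: [-4.5, 1.9, 8.4]
finger_gap: 0.013
```

Request:
arm_command(rows=[{"gripper": 0, "delta_pos": [0, 0, -0.12], "roll": 0}, {"gripper": 0, "delta_pos": [0, 0, -0.24], "roll": 0}, {"gripper": 0, "delta_pos": [0, 0, -0.34], "roll": 0}, {"gripper": 0, "delta_pos": [0, 0, -0.34], "roll": 0}, {"gripper": 0, "delta_pos": [0, 0, -0.34], "roll": 0}])

```text
t: 6.02
tool_pos: [0.4727, -0.2146, 0.0802]
tool_rot: [[0.388, 0.922, -0.002], [0.922, -0.388, 0.001], [0.0, -0.002, -1.0]]
contact_force: [-1.3, 1.5, -9.7]
finger_gap: 0.0126
```

Request:
arm_command(rows=[{"gripper": 0, "delta_pos": [0, 0, -0.02], "roll": 0}, {"gripper": 0, "delta_pos": [0, 0, -0.02], "roll": -1}, {"gripper": 0, "delta_pos": [0, 0, -0.02], "roll": -2}, {"gripper": 0, "delta_pos": [0, 0, -0.02], "roll": -3}, {"gripper": 0, "delta_pos": [0, 0, -0.02], "roll": -4}, {"gripper": 0, "delta_pos": [0, 0, -0.02], "roll": -5}, {"gripper": 0, "delta_pos": [0, 0, -0.02], "roll": -6}, {"gripper": 0, "delta_pos": [0, 0, -0.02], "roll": -7}, {"gripper": 0, "delta_pos": [0, 0, -0.02], "roll": -8}, {"gripper": 0, "delta_pos": [0, 0, -0.02], "roll": -9}, {"gripper": 0, "delta_pos": [0, 0, -0.02], "roll": -9}])

```text
t: 7.4
tool_pos: [0.4721, -0.2147, 0.0812]
tool_rot: [[-0.92, 0.391, -0.003], [0.391, 0.92, 0.002], [0.003, 0.001, -1.0]]
contact_force: [-3.1, 2.7, -9.4]
finger_gap: 0.0124
```

Request:
arm_command(rows=[{"gripper": 0, "delta_pos": [0, 0, 0.04], "roll": 0}, {"gripper": 0, "delta_pos": [0, 0, 0.08], "roll": 0}, {"gripper": 0, "delta_pos": [0, 0, 0.09], "roll": 0}, {"gripper": 0, "delta_pos": [0, 0, 0.09], "roll": 0}])

```text
t: 7.9
tool_pos: [0.4723, -0.2147, 0.0765]
tool_rot: [[-0.921, 0.39, -0.003], [0.39, 0.921, 0.001], [0.003, -0.0, -1.0]]
contact_force: [-5.9, 2.2, -4.0]
finger_gap: 0.0127
```

Request:
arm_command(rows=[{"gripper": 0.6, "delta_pos": [0, 0, 0.09], "roll": 0}, {"gripper": 0.6, "delta_pos": [0, 0, 0.09], "roll": 0}, {"gripper": 0.6, "delta_pos": [0, 0, 0.09], "roll": 0}, {"gripper": 0.6, "delta_pos": [0, 0, -0.8], "roll": 0}, {"gripper": 0.6, "delta_pos": [0, 0, -1.8], "roll": 0}, {"gripper": 0.6, "delta_pos": [-2.3, 1.2, -1.8], "roll": 0}, {"gripper": 0.6, "delta_pos": [-2.3, 1.2, -1.8], "roll": 0}, {"gripper": 0.6, "delta_pos": [-2.3, 1.2, -1.8], "roll": 0}, {"gripper": 0.6, "delta_pos": [-2.3, 1.2, -1.8], "roll": 0}])

```text
t: 9.02
tool_pos: [0.6312, -0.2012, 0.1843]
tool_rot: [[-0.922, 0.386, 0.002], [0.386, 0.922, -0.0], [-0.002, 0.0, -1.0]]
contact_force: [-0.4, 0.3, -0.5]
finger_gap: 0.0513
```

Run:
```python
from h import *
go((.629,-.245,.09,67),(.629,-.245,.047,67))
s=readout.read_state();p=read_camera('wrist');save(p,'w2.png')
w=cloud(p,s)
for t,z in[('swing_knob',.058),('t_bar',.091)]:
    print(t,[(round(a['p'],2),np.round(a['point']).tolist(),np.round(ray(p,a['point'],z,s)[:2],4).tolist()) for a in finder.tip_of(t,p)[:2]])
m=(w[...,2]>.076)&(w[...,2]<.112)&(np.hypot(w[...,0]-.4735,w[...,1]+.215)<.05)
q=w[m];print(np.percentile(q[:,2],[10,50,90]),cv2.minAreaRect((q[:,:2]*1000).astype(np.float32)))
m=(w[...,2]>.076)&(w[...,2]<.086)&(np.hypot(w[...,0]-.629,w[...,1]+.245)<.03)
q=w[m];print(len(q),cv2.minEnclosingCircle((q[:,:2]*1000).astype(np.float32)))
```

```text
t 9.025 pos [ 0.6312 -0.2012  0.1843] yaw 67.29 q [ 4.2 28.1 13.9 93.4 -7.6 59.3 87.8] F [-0.4  0.3 -0.5] gap 0.05130360150491277
(0.629, -0.245, 0.09, 67) -> [-0.244, -0.688, 1.573] roll 0.029
(0.629, -0.245, 0.047, 67) -> [-0.243, -0.688, 2.289] roll 0.029
swing_knob [(0.58, [206.0, 196.0], [0.6243, -0.2476])]
t_bar [(0.71, [146.0, 6.0], [0.4709, -0.2171]), (0.35, [286.0, 44.0], [0.5324, -0.1332])]
[0.09225038 0.0993963  0.10105204] ((485.3250732421875, -219.6041259765625), (14.794377326965332, 38.087745666503906), 64.9124984741211)
391 ((628.37109375, -243.54273986816406), 10.578977584838867)
```

View pics/w2.png

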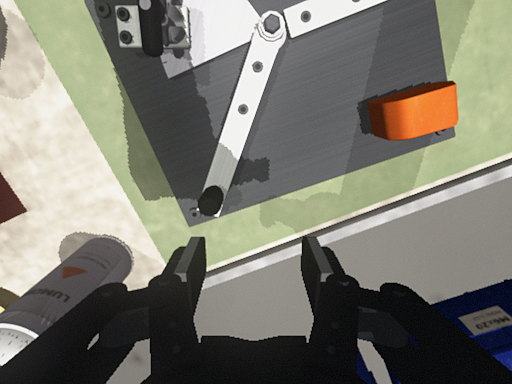

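The picture shows the T-bar parked across at (150,25), with its top at 99.5 mm, which is about 15 mm of lift. The knob is at (210,200), or (0.628,-0.244) in world coordinates. Next I'll grasp the knob.

Request:
arm_command(rows=[{"gripper": 0.6, "delta_pos": [-0.23, -0.67, 0], "roll": 0}, {"gripper": 0.6, "delta_pos": [-0.23, -0.67, 0.8], "roll": 0}, {"gripper": 0.6, "delta_pos": [-0.23, -0.67, 1.6], "roll": 0}, {"gripper": 0.6, "delta_pos": [-0.23, -0.67, 2.1], "roll": 0}, {"gripper": 0.6, "delta_pos": [-0.23, -0.67, 2.27], "roll": 0}, {"gripper": 0, "delta_pos": [-0.23, -0.67, 2.27], "roll": 0}, {"gripper": 0, "delta_pos": [-0.23, -0.67, 2.27], "roll": 0}, {"gripper": 0, "delta_pos": [-0.23, -0.67, 2.27], "roll": 0}, {"gripper": 0, "delta_pos": [-0.23, -0.67, 2.27], "roll": 0}], force=30)

```text
t: 10.3
tool_pos: [0.6263, -0.245, 0.05]
tool_rot: [[-0.921, 0.389, 0.002], [0.389, 0.921, -0.0], [-0.002, 0.0, -1.0]]
contact_force: [-1.3, 0.6, 6.4]
finger_gap: 0.0211
```

Run:
```python
from h import *
s=readout.read_state();p=s['tool_pos'];pv=np.array([.508,-.1327]);d=p[:2]-pv;r=np.hypot(*d);a=np.degrees(np.arctan2(d[1],d[0]));print(r,a)
go(*[(pv[0]+r*np.cos(np.radians(b)),pv[1]+r*np.sin(np.radians(b)),p[2],67.2) for b in np.linspace(a,-2.8,11)[1:]])
```

```text
0.16314678326934992 -43.515027736479354
t 10.3 pos [ 0.6263 -0.245   0.05  ] yaw 67.14 q [  9.3  37.5  12.4  97.4 -10.4  46.1  93.5] F [-1.3  0.6  6.4] gap 0.021108264600370148
(np.float64(0.6339902950880699), np.float64(-0.23634998038956548), np.float64(0.049987114848393986), 67.2) -> [-0.062, 0.183, 0.0] roll -0.006
(np.float64(0.6410316106226763), np.float64(-0.22714291114886753), np.float64(0.049987114848393986), 67.2) -> [-0.11, 0.37, 0.0] roll -0.006
(np.float64(0.6474014411930868), np.float64(-0.21745913569891212), np.float64(0.049987114848393986), 67.2) -> [-0.145, 0.56, 0.0] roll -0.006
(np.float64(0.6530676347007702), np.float64(-0.20734753347204515), np.float64(0.049987114848393986), 67.2) -> [-0.167, 0.752, 0.001] roll -0.006
(np.float64(0.6580015906971054), np.float64(-0.19685914338170601), np.float64(0.049987114848393986), 67.2) -> [-0.175, 0.945, 0.001] roll -0.006
(np.float64(0.6621784047458453), np.float64(-0.18604690620047734), np.float64(0.049987114848393986), 67.2) -> [-0.169, 1.138, 0.001] roll -0.006
(np.float64(0.665576994129741), np.float64(-0.1749653973383879), np.float64(0.049987114848393986), 67.2) -> [-0.149, 1.33, 0.001] roll -0.006
(np.float64(0.6681802042668092), np.float64(-0.16367055137028544), np.float64(0.049987114848393986), 67.2) -> [-0.116, 1.521, 0.001] roll -0.006
(np.float64(0.6699748952991059), np.float64(-0.15221937970274463), np.float64(0.049987114848393986), 67.2) -> [-0.069, 1.708, 0.001] roll -0.006
(np.float64(0.6709520084169395), np.float64(-0.14066968280560257), np.float64(0.049987114848393986), 67.2) -> [-0.01, 1.892, 0.001] roll -0.006
```

Request:
arm_command(rows=[{"gripper": 0, "delta_pos": [-0.06, 0.18, 0], "roll": 0}, {"gripper": 0, "delta_pos": [-0.11, 0.37, 0], "roll": 0}, {"gripper": 0, "delta_pos": [-0.145, 0.56, 0], "roll": 0}, {"gripper": 0, "delta_pos": [-0.167, 0.75, 0], "roll": 0}, {"gripper": 0, "delta_pos": [-0.175, 0.945, 0], "roll": 0}, {"gripper": 0, "delta_pos": [-0.17, 1.14, 0], "roll": 0}, {"gripper": 0, "delta_pos": [-0.15, 1.33, 0], "roll": 0}, {"gripper": 0, "delta_pos": [-0.116, 1.52, 0], "roll": 0}, {"gripper": 0, "delta_pos": [-0.07, 1.71, 0], "roll": 0}, {"gripper": 0, "delta_pos": [-0.01, 1.89, 0], "roll": 0}, {"gripper": 0, "delta_pos": [-0.01, 1.89, 0], "roll": 0}, {"gripper": 0, "delta_pos": [-0.01, 1.89, 0], "roll": 0}])

```text
t: 11.8
tool_pos: [0.6723, -0.1385, 0.0496]
tool_rot: [[-0.922, 0.387, 0.004], [0.387, 0.922, 0.001], [-0.003, 0.003, -1.0]]
contact_force: [1.8, 0.6, 7.4]
finger_gap: 0.0212
```

Request:
arm_command(rows=[{"gripper": 0.6, "delta_pos": [0, 0, 0], "roll": 0}, {"gripper": 0.6, "delta_pos": [0, 0, 0], "roll": 0}, {"gripper": 0.6, "delta_pos": [0, 0, -1.0], "roll": 0}, {"gripper": 0.6, "delta_pos": [0.5, 0, -2.0], "roll": 0}, {"gripper": 0.6, "delta_pos": [1.3, -0.5, -3.0], "roll": 0}, {"gripper": 0.6, "delta_pos": [2.2, -1.2, -3.3], "roll": 0}, {"gripper": 0.6, "delta_pos": [2.2, -1.2, -3.3], "roll": 0}, {"gripper": 0.6, "delta_pos": [2.2, -1.2, -3.3], "roll": 0}])

```text
t: 12.8
tool_pos: [0.5192, -0.1562, 0.2472]
tool_rot: [[-0.92, 0.391, 0.001], [0.391, 0.92, 0.001], [-0.001, 0.001, -1.0]]
contact_force: [1.2, 0.2, -0.3]
finger_gap: 0.0516
```

```bash
cat >> h.py <<'E'
def rect(w,zl,zh,c,r,pr=True):
    m=(w[...,2]>zl)&(w[...,2]<zh)&(np.hypot(w[...,0]-c[0],w[...,1]-c[1])<r)
    q=w[m];rc=cv2.minAreaRect((q[:,:2]*1000).astype(np.float32))
    print(len(q),rc,cv2.boxPoints(rc).round(1).tolist());return q
def arm(p,w):
    for t,zl,zh in(('fence',.018,.028),('swing_bar',.032,.042)):
        r=finder.regions_of(t,p)
        if not r: print('no',t);continue
        q=w[r[0]['mask']];q=q[(q[:,2]>zl)&(q[:,2]<zh)]
        l=cv2.fitLine((q[:,:2]*1000).astype(np.float32),cv2.DIST_HUBER,0,.01,.01).ravel()
        rc=cv2.minAreaRect((q[:,:2]*1000).astype(np.float32))
        print(t,len(q),'line ang',np.degrees(np.arctan2(l[1],l[0])).round(2),'rect',np.round(cv2.boxPoints(rc),1).tolist(),np.round(rc[1],1))
E
python3 - <<'E'
from h import *
s=readout.read_state();p=read_camera('wrist');save(p,'w3.png');w=cloud(p,s)
arm(p,w)
q=rect(w,.09,.11,(.4735,-.215),.05);print(np.median(q[:,2]))
go((.473,-.215,.14,67.2),(.473,-.215,.076,67.2))
E
```

```text
fence 2223 line ang 87.07 rect [[496.5, -114.5999984741211], [521.9000244140625, -115.80000305175781], [528.4000244140625, 15.399999618530273], [503.0, 16.600000381469727]] [131.4  25.4]
swing_bar 1726 line ang -5.04 rect [[516.4000244140625, -144.3000030517578], [661.4000244140625, -150.1999969482422], [662.4000244140625, -125.19999694824219], [517.4000244140625, -119.4000015258789]] [ 25.  145.1]
869 ((473.1326904296875, -214.37936401367188), (14.592703819274902, 63.28074645996094), 66.68250274658203) [[441.20001220703125, -208.60000610351562], [499.29998779296875, -233.60000610351562], [505.1000061035156, -220.1999969482422], [447.0, -195.1999969482422]]
0.09954098740447842
t 12.95 pos [ 0.5213 -0.1545  0.2455] yaw 67.21 q [ -1.5  13.9  16.4 105.6  -4.5  61.2  83.8] F [ 0.2 -0.5 -0.2] gap 0.05138036695845424
(0.473, -0.215, 0.14, 67.2) -> [0.35, -1.241, 1.758] roll 0.001
(0.473, -0.215, 0.076, 67.2) -> [0.349, -1.242, 2.825] roll 0.001
```

Request:
arm_command(rows=[{"gripper": 0.6, "delta_pos": [0.35, -1.24, 0.9], "roll": 0}, {"gripper": 0.6, "delta_pos": [0.35, -1.24, 1.7], "roll": 0}, {"gripper": 0.6, "delta_pos": [0.35, -1.24, 2.3], "roll": 0}, {"gripper": 0.6, "delta_pos": [0.35, -1.24, 2.7], "roll": 0}, {"gripper": 0.6, "delta_pos": [0.35, -1.24, 2.82], "roll": 0}, {"gripper": 0.6, "delta_pos": [0.35, -1.24, 2.82], "roll": 0}, {"gripper": 0, "delta_pos": [0.35, -1.24, 2.82], "roll": 0}, {"gripper": 0, "delta_pos": [0.35, -1.24, 2.82], "roll": 0}, {"gripper": 0, "delta_pos": [0.35, -1.24, 2.82], "roll": 0}, {"gripper": 0, "delta_pos": [0.35, -1.24, 2.82], "roll": 0}, {"gripper": 0, "delta_pos": [0.35, -1.24, 2.77], "roll": 0}, {"gripper": 0, "delta_pos": [0.35, -1.24, 2.72], "roll": 0}, {"gripper": 0, "delta_pos": [0.35, -1.24, 2.72], "roll": 0}], force=60)

```text
t: 14.58
tool_pos: [0.4731, -0.2156, 0.0826]
tool_rot: [[-0.922, 0.388, 0.001], [0.388, 0.922, -0.0], [-0.001, 0.0, -1.0]]
contact_force: [6.0, 2.1, -10.4]
finger_gap: 0.0124
```

Request:
arm_command(rows=[{"gripper": 0, "delta_pos": [0, 0, 0], "roll": 1}, {"gripper": 0, "delta_pos": [0, 0, 0], "roll": 2}, {"gripper": 0, "delta_pos": [0, 0, 0], "roll": 3}, {"gripper": 0, "delta_pos": [0, 0, 0], "roll": 4}, {"gripper": 0, "delta_pos": [0, 0, 0], "roll": 5}, {"gripper": 0, "delta_pos": [0, 0, 0], "roll": 6}, {"gripper": 0, "delta_pos": [0, 0, 0], "roll": 7}, {"gripper": 0, "delta_pos": [0, 0, 0], "roll": 8}, {"gripper": 0, "delta_pos": [0, 0, 0], "roll": 9}, {"gripper": 0, "delta_pos": [0, 0, 0], "roll": 9}, {"gripper": 0, "delta_pos": [0, 0, 0.1], "roll": 9}, {"gripper": 0, "delta_pos": [0, 0, 0.2], "roll": 9}, {"gripper": 0, "delta_pos": [0, 0, 0.3], "roll": 9}, {"gripper": 0, "delta_pos": [0, 0, 0.34], "roll": 9}, {"gripper": 0, "delta_pos": [0, 0, 0.34], "roll": 9}])

```text
t: 16.45
tool_pos: [0.4718, -0.2162, 0.0635]
tool_rot: [[0.389, 0.921, -0.001], [0.921, -0.389, 0.001], [0.001, -0.001, -1.0]]
contact_force: [-3.8, -1.0, 4.1]
finger_gap: 0.0129
```

Request:
arm_command(rows=[{"gripper": 0.6, "delta_pos": [0, 0, 0], "roll": 0}, {"gripper": 0.6, "delta_pos": [0, 0, 0], "roll": 0}, {"gripper": 0.6, "delta_pos": [0, 0, 0], "roll": 0}, {"gripper": 0.6, "delta_pos": [0, 0, -1.0], "roll": 0}, {"gripper": 0.6, "delta_pos": [0, 0, -2.0], "roll": 0}, {"gripper": 0.6, "delta_pos": [0.8, 0.1, -3.0], "roll": 0}, {"gripper": 0.6, "delta_pos": [1.65, 0.2, -3.3], "roll": 0}, {"gripper": 0.6, "delta_pos": [1.65, 0.2, -3.3], "roll": 0}, {"gripper": 0.6, "delta_pos": [1.65, 0.2, -3.3], "roll": 0}])

```text
t: 17.58
tool_pos: [0.5217, -0.1291, 0.2604]
tool_rot: [[0.387, 0.922, -0.0], [0.922, -0.387, -0.0], [-0.0, -0.0, -1.0]]
contact_force: [-0.0, 0.1, -0.0]
finger_gap: 0.0515
```

Run:
```python
from h import *
s=readout.read_state();p=read_camera('wrist');save(p,'w4.png');w=cloud(p,s)
arm(p,w)
q=rect(w,.076,.11,(.4735,-.215),.05);print(np.median(q[:,2]))
go((.44,.05,.25,-60),(.38,.3,.25,-90))
```

```text
fence 2098 line ang 87.06 rect [[496.3999938964844, -115.30000305175781], [521.2000122070312, -116.5], [527.9000244140625, 14.5], [503.0, 15.699999809265137]] [131.2  24.9]
swing_bar 2551 line ang -0.4 rect [[513.5999755859375, -145.60000610351562], [697.0999755859375, -152.60000610351562], [698.0999755859375, -127.19999694824219], [514.5, -120.19999694824219]] [ 25.4 183.7]
540 ((473.38397216796875, -214.37673950195312), (62.097999572753906, 13.846880912780762), 67.01515197753906) [[454.8999938964844, -240.3000030517578], [467.6000061035156, -245.6999969482422], [491.8999938964844, -188.5], [479.1000061035156, -183.10000610351562]]
0.08480001336959633
t 17.725 pos [ 0.5207 -0.1308  0.2599] yaw -23.02 q [-29.4  15.6  48.  106.6 -12.9  63.5   0.4] F [0.3 0.5 0.2] gap 0.0515266300287348
(0.44, 0.05, 0.25, -60) -> [2.247, -2.415, 0.167] roll 3.698
(0.38, 0.3, 0.25, -90) -> [5.691, -4.965, 0.169] roll 6.698
```

View pics/w4.png

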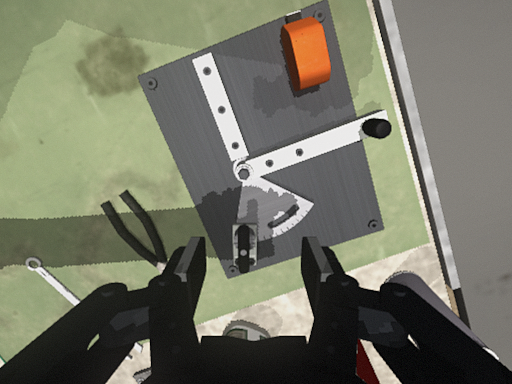

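The pin is home, with the T-bar top at 84.8 mm and its angle back. The arm measures within about 0.7° of square and the sector shows the pin at the hole, so it is locked. Next is the square.

Request:
arm_command(rows=[{"gripper": 0.6, "delta_pos": [2.25, -2.4, 0], "roll": 3.7}, {"gripper": 0.6, "delta_pos": [2.25, -2.4, 0], "roll": 3.7}, {"gripper": 0.6, "delta_pos": [2.25, -2.4, 0], "roll": 3.7}, {"gripper": 0.6, "delta_pos": [2.25, -2.4, 0], "roll": 3.7}, {"gripper": 0.6, "delta_pos": [5.7, -4.6, 0.15], "roll": 6.7}, {"gripper": 0.6, "delta_pos": [5.7, -4.6, 0.15], "roll": 6.7}, {"gripper": 0.6, "delta_pos": [5.7, -4.6, 0.15], "roll": 6.7}, {"gripper": 0.6, "delta_pos": [5.7, -4.6, 0.15], "roll": 6.7}, {"gripper": 0.6, "delta_pos": [5.7, -4.6, 0.15], "roll": 6.7}, {"gripper": 0.6, "delta_pos": [5.7, -4.6, 0.15], "roll": 6.7}, {"gripper": 0.6, "delta_pos": [5.7, -4.6, 0.15], "roll": 6.7}])

```text
t: 19.1
tool_pos: [0.401, 0.2909, 0.2513]
tool_rot: [[1.0, -0.001, -0.001], [-0.001, -1.0, -0.001], [-0.0, 0.001, -1.0]]
contact_force: [-0.1, 0.1, 1.6]
finger_gap: 0.0515
```

Run:
```python
from h import *
s=readout.read_state();p=read_camera('wrist');save(p,'w5.png');w=cloud(p,s)
go()
for t,z in[('square_mid',.021),('square',0)]:
    print(t,[(round(a['p'],2),np.round(a['point']).tolist(),np.round(ray(p,a['point'],z,s)[:2],4).tolist()) for a in finder.tip_of(t,p)[:2]])
r=finder.regions_of('square',p)
m=r[0]['mask'];q=w[m];q=q[~np.isnan(q[:,0])]
for lo,hi in((.038,.05),(.006,.017)):
    k=q[(q[:,2]>lo)&(q[:,2]<hi)];rc=cv2.minAreaRect((k[:,:2]*1000).astype(np.float32))
    print(len(k),np.median(k[:,2]),rc,cv2.boxPoints(rc).round(1).tolist())
```

```text
t 19.15 pos [0.4011 0.2908 0.2515] yaw -90.07 q [ -75.6    9.7   39.9  111.9   -7.1   60.8 -122.7] F [-0.3  0.6  0. ] gap 0.0513084431104395
square_mid [(0.8, [223.0, 212.0], [0.3354, 0.332])]
square []
747 0.04375933036752683 ((349.1956787109375, 328.2296142578125), (11.907532691955566, 109.5628662109375), 76.37750244140625) [[294.6000061035156, 335.29998779296875], [401.0, 309.5], [403.79998779296875, 321.1000061035156], [297.3999938964844, 346.8999938964844]]
1320 0.011913307097990072 ((315.32879638671875, 294.3310241699219), (168.83270263671875, 84.94474792480469), 39.863800048828125) [[223.3000030517578, 272.79998779296875], [277.79998779296875, 207.60000610351562], [407.29998779296875, 315.79998779296875], [352.8999938964844, 381.0]]
```

View pics/w5.png

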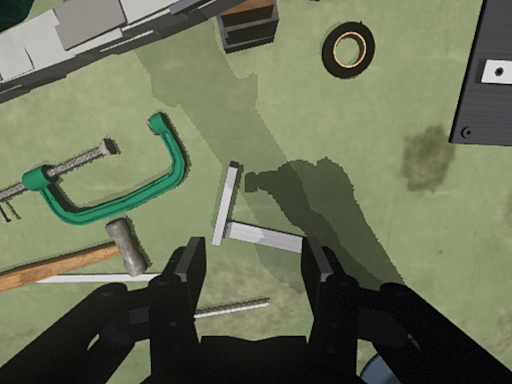

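Stock top found: origin (0.3395,0.3305), x axis at 166.4°, blade toward -y. This matches the picture, with the stock from (233,165) to (217,243). Next I'll grip at the origin.

Run:
```python
from h import *
go((.3395,.3305,.08,-103.6),(.3395,.3305,.018,-103.6))
```

```text
t 19.3 pos [0.4009 0.2916 0.2518] yaw -90.01 q [ -75.6    9.7   39.8  111.9   -7.1   60.8 -122.7] F [ 0.3 -1.1 -0.5] gap 0.051499652018476616
(0.3395, 0.3305, 0.08, -103.6) -> [-1.024, -0.648, 2.864] roll 1.359
(0.3395, 0.3305, 0.018, -103.6) -> [-1.024, -0.647, 3.898] roll 1.359
```

Request:
arm_command(rows=[{"gripper": 0.5, "delta_pos": [-1.02, -0.65, 0.5], "roll": 1.36}, {"gripper": 0.5, "delta_pos": [-1.02, -0.65, 1.3], "roll": 1.36}, {"gripper": 0.5, "delta_pos": [-1.02, -0.65, 2.1], "roll": 1.36}, {"gripper": 0.5, "delta_pos": [-1.02, -0.65, 2.9], "roll": 1.36}, {"gripper": 0.5, "delta_pos": [-1.02, -0.65, 3.5], "roll": 1.36}, {"gripper": 0.5, "delta_pos": [-1.02, -0.65, 3.9], "roll": 1.36}, {"gripper": 0.5, "delta_pos": [-1.02, -0.65, 3.9], "roll": 1.36}, {"gripper": 0, "delta_pos": [-1.02, -0.65, 3.9], "roll": 1.36}, {"gripper": 0, "delta_pos": [-1.02, -0.65, 3.9], "roll": 1.36}, {"gripper": 0, "delta_pos": [-1.02, -0.65, 3.9], "roll": 1.36}, {"gripper": 0, "delta_pos": [-1.02, -0.65, 3.9], "roll": 1.36}, {"gripper": 0, "delta_pos": [-1.02, -0.65, 3.9], "roll": 1.36}], force=80)

```text
t: 20.8
tool_pos: [0.3398, 0.3323, 0.0191]
tool_rot: [[0.972, -0.233, 0.001], [-0.233, -0.972, 0.002], [0.001, -0.002, -1.0]]
contact_force: [0.3, -1.4, 6.8]
finger_gap: 0.0103
```

Run:
```python
from h import *
go((.41,.25,.13,-90),(.46,.0,.13,-45),(.533,-.074,.10,-2.85),(.53,-.075,.06,-2.85))
```

```text
t 20.8 pos [0.3398 0.3323 0.0191] yaw -103.47 q [ -71.6   29.    28.   125.9  -26.5   30.7 -127. ] F [ 0.3 -1.4  6.8] gap 0.010276531449983606
(0.41, 0.25, 0.13, -90) -> [1.458, 1.057, -1.85] roll -1.347
(0.46, 0.0, 0.13, -45) -> [3.239, 4.915, -1.857] roll -5.847
(0.533, -0.074, 0.1, -2.85) -> [4.709, 5.832, -1.358] roll -10.062
(0.53, -0.075, 0.06, -2.85) -> [4.664, 5.862, -0.692] roll -10.062
```

Request:
arm_command(rows=[{"gripper": 0, "delta_pos": [0, 0, -0.6], "roll": 0}, {"gripper": 0, "delta_pos": [0, 0, -1.2], "roll": 0}, {"gripper": 0, "delta_pos": [0.7, 0.5, -1.85], "roll": -0.7}, {"gripper": 0, "delta_pos": [1.46, 1.06, -1.85], "roll": -1.4}, {"gripper": 0, "delta_pos": [1.8, 1.85, -1.85], "roll": -2.3}, {"gripper": 0, "delta_pos": [2.15, 2.6, -1.85], "roll": -3.2}, {"gripper": 0, "delta_pos": [2.5, 3.4, -1.85], "roll": -4.1}, {"gripper": 0, "delta_pos": [2.9, 4.2, -1.85], "roll": -5}, {"gripper": 0, "delta_pos": [3.25, 4.9, -1.85], "roll": -5.9}, {"gripper": 0, "delta_pos": [3.6, 5.2, -1.85], "roll": -6.8}, {"gripper": 0, "delta_pos": [4.0, 5.4, -1.85], "roll": -7.7}, {"gripper": 0, "delta_pos": [4.4, 5.6, -1.8], "roll": -8.6}, {"gripper": 0, "delta_pos": [4.75, 5.72, -1.6], "roll": -9.5}, {"gripper": 0, "delta_pos": [4.75, 5.72, -1.4], "roll": -10.06}, {"gripper": 0, "delta_pos": [4.75, 5.72, -1.36], "roll": -10.06}, {"gripper": 0, "delta_pos": [4.75, 5.72, -1.36], "roll": -10.06}])

```text
t: 22.8
tool_pos: [0.536, -0.068, 0.0995]
tool_rot: [[0.051, 0.999, -0.0], [0.999, -0.051, 0.0], [0.0, -0.0, -1.0]]
contact_force: [0.3, -0.4, -2.9]
finger_gap: 0.0103
```

Run:
```python
from h import *
s=readout.read_state();p=read_camera('wrist');save(p,'w6.png');w=cloud(p,s)
go((.537,-.068,.035,-2.85))
r=finder.regions_of('square',p);print(len(r))
t=np.array(s['tool_pos']);R=np.array(s['tool_rot']).reshape(3,3)
if r:
    q=w[r[0]['mask']];q=q[~np.isnan(q[:,0])];q=q[(q[:,2]<.14)&(q[:,2]>.075)]
    tq=(q-t)@R*1000
    for lo,hi in((-30,-14),(2,17)):
        k=tq[(tq[:,2]>lo)&(tq[:,2]<hi)]
        if len(k)>20:
            rc=cv2.minAreaRect(k[:,:2].astype(np.float32));print(len(k),np.percentile(k[:,2],[5,50,95]),cv2.boxPoints(rc).round(1).tolist())
            if lo>0: print('z slope',np.polyfit(k[:,1],k[:,2],1))
```

```text
t 22.85 pos [ 0.5363 -0.068   0.0997] yaw -2.9 q [-13.   24.2  20.1 114.4 -11.9  43.3  11.2] F [ 0.9 -0.4 -3.4] gap 0.010087486605759408
(0.537, -0.068, 0.035, -2.85) -> [0.0, 0.011, 1.078] roll -0.005
1
5108 [-25.37549648 -24.42084559 -23.32843651] [[-40.900001525878906, 7.0], [-40.79999923706055, -6.099999904632568], [64.5, -5.199999809265137], [64.4000015258789, 7.900000095367432]]
5722 [ 6.66239173  7.7229938  14.3484012 ] [[-46.20000076293945, -3.700000047683716], [64.4000015258789, -4.400000095367432], [65.30000305175781, 142.5], [-45.29999923706055, 143.3000030517578]]
z slope [-0.01413465  9.92428456]
```

View pics/w6.png

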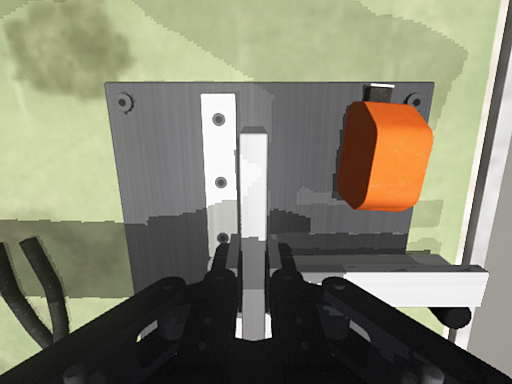

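The square is held level with its origin at the TCP, 17.6 mm above its underside. It hovers clear of the fence at (220,170) and of the arm at (430,290). Next I'll lower it.

Request:
arm_command(rows=[{"gripper": 0, "delta_pos": [0, 0, 0.4], "roll": 0}, {"gripper": 0, "delta_pos": [0, 0, 0.8], "roll": 0}, {"gripper": 0, "delta_pos": [0, 0, 1.05], "roll": 0}, {"gripper": 0, "delta_pos": [0, 0, 1.15], "roll": 0}, {"gripper": 0, "delta_pos": [0, 0, 1.18], "roll": 0}, {"gripper": 0, "delta_pos": [0, 0, 1.18], "roll": 0}])

```text
t: 23.65
tool_pos: [0.5371, -0.0684, 0.0292]
tool_rot: [[0.05, 0.999, 0.002], [0.999, -0.05, -0.0], [0.0, 0.002, -1.0]]
contact_force: [-0.4, 0.2, -2.5]
finger_gap: 0.0103
```

Request:
arm_command(rows=[{"gripper": 0, "delta_pos": [0, 0, 0.03], "roll": 0}, {"gripper": 0, "delta_pos": [0, -0.06, 0.03], "roll": 0}, {"gripper": 0, "delta_pos": [0, -0.11, 0.03], "roll": 0}, {"gripper": 0, "delta_pos": [0, -0.14, 0.03], "roll": 0}, {"gripper": 0, "delta_pos": [0, -0.14, 0.03], "roll": 0}])

```text
t: 24.28
tool_pos: [0.5331, -0.0684, 0.0292]
tool_rot: [[0.05, 0.999, 0.011], [0.999, -0.05, -0.001], [-0.0, 0.011, -1.0]]
contact_force: [5.7, 0.7, 7.7]
finger_gap: 0.0106
```

Request:
arm_command(rows=[{"gripper": 0, "delta_pos": [0, -0.03, -0.02], "roll": 0}, {"gripper": 0, "delta_pos": [0, -0.05, -0.02], "roll": 0}, {"gripper": 0, "delta_pos": [0, -0.05, -0.02], "roll": 0}])

```text
t: 24.65
tool_pos: [0.5287, -0.0681, 0.0292]
tool_rot: [[0.05, 0.999, 0.008], [0.999, -0.05, -0.001], [-0.001, 0.008, -1.0]]
contact_force: [5.7, 0.3, 3.0]
finger_gap: 0.0102
```

```bash
cat > chk.py <<'E'
from h import *
s=readout.read_state();p=read_camera('wrist');save(p,'w7.png');w=cloud(p,s);go()
def fit(t,zl,zh):
    r=finder.regions_of(t,p)
    if not r: print('no',t);return
    q=w[r[0]['mask']];q=q[(q[:,2]>zl)&(q[:,2]<zh)]
    if len(q)>20: print(t,zl,len(q),np.median(q[:,2]).round(4),np.round(cv2.boxPoints(cv2.minAreaRect((q[:,:2]*1000).astype(np.float32))),1).tolist())
fit('fence',.018,.028);fit('swing_bar',.032,.042);fit('square',.044,.06);fit('square',.015,.03)
E
python3 chk.py
```

```text
t 24.7 pos [ 0.5287 -0.0681  0.0292] yaw -2.87 q [-10.6  29.8  17.3 117.9 -15.3  33.9  14.3] F [6.8 0.5 2.9] gap 0.010503202571898853
fence 0.018 7247 0.0237 [[497.20001220703125, -89.5], [522.2999877929688, -90.80000305175781], [528.0, 15.300000190734863], [503.0, 16.700000762939453]]
swing_bar 0.032 1923 0.0373 [[515.2000122070312, -134.5], [678.7999877929688, -151.3000030517578], [681.4000244140625, -125.9000015258789], [517.7999877929688, -109.0999984741211]]
square 0.044 5223 0.0537 [[521.4000244140625, -108.19999694824219], [533.5, -108.80000305175781], [538.5999755859375, -4.0], [526.5999755859375, -3.4000000953674316]]
square 0.015 5676 0.0225 [[522.5999755859375, -120.4000015258789], [669.9000244140625, -120.69999694824219], [670.0999755859375, -3.9000000953674316], [522.9000244140625, -3.5999999046325684]]
```

View pics/w7.png

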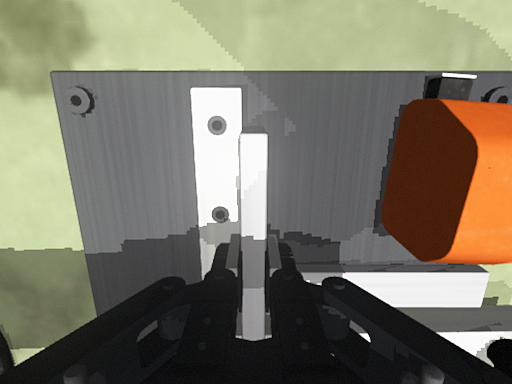

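Request:
arm_command(rows=[{"gripper": 0, "delta_pos": [-0.06, 0, 0], "roll": 0}, {"gripper": 0, "delta_pos": [-0.11, 0, 0], "roll": 0}, {"gripper": 0, "delta_pos": [-0.15, 0, 0], "roll": 0}, {"gripper": 0, "delta_pos": [-0.17, 0, 0], "roll": 0}, {"gripper": 0, "delta_pos": [-0.17, 0, 0], "roll": 0}])

```text
t: 25.52
tool_pos: [0.5284, -0.0737, 0.0293]
tool_rot: [[0.047, 0.999, 0.007], [0.999, -0.047, 0.004], [0.005, 0.007, -1.0]]
contact_force: [6.9, 8.7, 5.5]
finger_gap: 0.0105
```

Request:
arm_command(rows=[{"gripper": 0, "delta_pos": [-0.03, -0.02, -0.01], "roll": 0}, {"gripper": 0, "delta_pos": [-0.06, -0.03, -0.02], "roll": 0}, {"gripper": 0, "delta_pos": [-0.06, -0.03, -0.02], "roll": 0}])

```text
t: 25.9
tool_pos: [0.5283, -0.0752, 0.0296]
tool_rot: [[0.046, 0.999, 0.01], [0.999, -0.046, 0.005], [0.006, 0.01, -1.0]]
contact_force: [12.8, 12.4, -6.4]
finger_gap: 0.0104
```

```bash
sed -i 's/w7/w8/' chk.py; python3 chk.py
```

```text
t 25.95 pos [ 0.5283 -0.0752  0.0296] yaw -2.64 q [ -9.3  29.8  16.8 117.8 -15.6  33.9  15.7] F [12.7 12.1 -6.2] gap 0.010239751049115323
fence 0.018 7988 0.0237 [[496.70001220703125, -96.69999694824219], [521.7000122070312, -98.0], [527.7999877929688, 15.399999618530273], [502.70001220703125, 16.799999237060547]]
swing_bar 0.032 2625 0.0374 [[516.2000122070312, -145.5], [678.5999755859375, -153.3000030517578], [679.9000244140625, -126.80000305175781], [517.5, -119.0]]
square 0.044 5317 0.0542 [[521.0999755859375, -116.19999694824219], [533.5999755859375, -116.80000305175781], [538.5999755859375, -11.199999809265137], [526.0999755859375, -10.600000381469727]]
square 0.015 5836 0.0229 [[519.0999755859375, -120.9000015258789], [675.2999877929688, -128.8000030517578], [680.9000244140625, -18.200000762939453], [524.7000122070312, -10.300000190734863]]
```

View pics/w8.png

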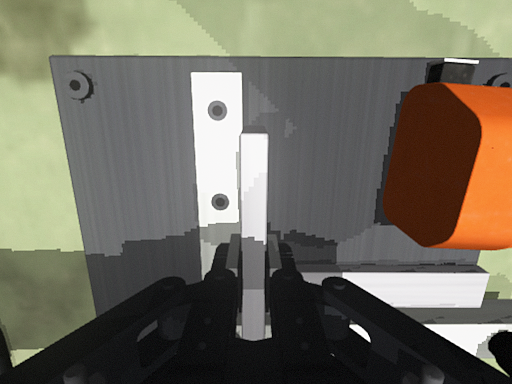

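Both faces are in contact, with about 12 N against each. I'll take out the slight upward pull and hold for about 1.5 s.

Request:
arm_command(rows=[{"gripper": 0, "delta_pos": [0, 0, 0.02], "roll": 0}, {"gripper": 0, "delta_pos": [-0.01, 0, 0.04], "roll": 0}, {"gripper": 0, "delta_pos": [-0.02, -0.01, 0.04], "roll": 0}, {"gripper": 0, "delta_pos": [-0.02, -0.01, 0.04], "roll": 0}, {"gripper": 0, "delta_pos": [-0.02, -0.01, 0.04], "roll": 0}, {"gripper": 0, "delta_pos": [-0.02, -0.01, 0.04], "roll": 0}, {"gripper": 0, "delta_pos": [-0.02, -0.01, 0.04], "roll": 0}, {"gripper": 0, "delta_pos": [-0.02, -0.01, 0.04], "roll": 0}, {"gripper": 0, "delta_pos": [-0.02, -0.01, 0.04], "roll": 0}, {"gripper": 0, "delta_pos": [-0.02, -0.01, 0.04], "roll": 0}, {"gripper": 0, "delta_pos": [-0.02, -0.01, 0.04], "roll": 0}, {"gripper": 0, "delta_pos": [-0.02, -0.01, 0.04], "roll": 0}, {"gripper": 0, "delta_pos": [-0.02, -0.01, 0.04], "roll": 0}, {"gripper": 0, "delta_pos": [-0.02, -0.01, 0.04], "roll": 0}])

```text
t: 27.9
tool_pos: [0.5283, -0.0751, 0.0293]
tool_rot: [[0.045, 0.999, 0.011], [0.999, -0.045, 0.008], [0.008, 0.011, -1.0]]
contact_force: [7.9, 15.5, 11.8]
finger_gap: 0.0102
```

```bash
sed -i 's/w8/w9/' chk.py; python3 chk.py
```

```text
t 27.95 pos [ 0.5283 -0.0751  0.0293] yaw -2.6 q [ -9.1  29.8  16.7 117.9 -15.7  33.8  15.9] F [ 8.8 15.2 11.1] gap 0.010289349968131994
fence 0.018 8080 0.0237 [[496.79998779296875, -96.5999984741211], [521.5999755859375, -97.9000015258789], [527.7999877929688, 15.100000381469727], [503.0, 16.5]]
swing_bar 0.032 2597 0.0374 [[516.2000122070312, -144.8000030517578], [678.9000244140625, -153.1999969482422], [680.2999877929688, -127.0], [517.5999755859375, -118.5999984741211]]
square 0.044 5195 0.0538 [[521.0, -115.5], [532.9000244140625, -116.0], [537.9000244140625, -11.0], [526.0999755859375, -10.399999618530273]]
square 0.015 5618 0.0227 [[519.0999755859375, -119.69999694824219], [669.0, -128.3000030517578], [675.2999877929688, -18.899999618530273], [525.4000244140625, -10.300000190734863]]
```

Held for about 1.7 s at roughly 8 N on the fence, 15 N on the arm and 11 N down. The fitted edges coincide within about 1 mm. Now I'll back off and take the square home.

Run:
```python
from h import *
go((.538,-.065,.032,-2.85),(.538,-.065,.13,-2.85),(.46,.0,.13,-45),(.41,.25,.13,-90),(.3398,.332,.13,-103.5),(.3398,.332,.025,-103.5))
```

```text
t 28.15 pos [ 0.5283 -0.0751  0.0293] yaw -2.6 q [ -9.1  29.8  16.7 117.9 -15.7  33.8  15.9] F [ 9.4 15.7 10.8] gap 0.010723146433532345
(0.538, -0.065, 0.032, -2.85) -> [0.176, 0.154, -0.042] roll 0.025
(0.538, -0.065, 0.13, -2.85) -> [0.189, 0.172, -1.676] roll 0.025
(0.46, 0.0, 0.13, -45) -> [1.212, -1.176, -1.682] roll 4.24
(0.41, 0.25, 0.13, -90) -> [5.337, -2.198, -1.659] roll 8.74
(0.3398, 0.332, 0.13, -103.5) -> [6.649, -3.429, -1.662] roll 10.09
(0.3398, 0.332, 0.025, -103.5) -> [6.635, -3.448, 0.088] roll 10.09
```

Request:
arm_command(rows=[{"gripper": 0, "delta_pos": [0.12, 0.12, -0.06], "roll": 0}, {"gripper": 0, "delta_pos": [0.25, 0.25, -0.1], "roll": 0}, {"gripper": 0, "delta_pos": [0.25, 0.25, -0.1], "roll": 0}, {"gripper": 0, "delta_pos": [0.25, 0.25, -0.7], "roll": 0}, {"gripper": 0, "delta_pos": [0.25, 0.25, -1.4], "roll": 0}, {"gripper": 0, "delta_pos": [0.4, -0.1, -1.7], "roll": 0.9}, {"gripper": 0, "delta_pos": [0.65, -0.5, -1.7], "roll": 1.8}, {"gripper": 0, "delta_pos": [0.9, -0.9, -1.7], "roll": 2.7}, {"gripper": 0, "delta_pos": [1.2, -1.2, -1.7], "roll": 3.6}, {"gripper": 0, "delta_pos": [2.0, -1.4, -1.7], "roll": 4.5}, {"gripper": 0, "delta_pos": [2.8, -1.6, -1.7], "roll": 5.4}, {"gripper": 0, "delta_pos": [3.6, -1.8, -1.7], "roll": 6.3}, {"gripper": 0, "delta_pos": [4.4, -2.0, -1.7], "roll": 7.2}, {"gripper": 0, "delta_pos": [5.3, -2.2, -1.7], "roll": 8.1}, {"gripper": 0, "delta_pos": [5.9, -2.8, -1.7], "roll": 9.0}, {"gripper": 0, "delta_pos": [6.65, -3.43, -1.7], "roll": 10.0}, {"gripper": 0, "delta_pos": [6.65, -3.43, -1.5], "roll": 10.09}, {"gripper": 0, "delta_pos": [6.65, -3.43, -0.8], "roll": 10.09}, {"gripper": 0, "delta_pos": [6.65, -3.43, -0.8], "roll": 10.09}])

```text
t: 30.52
tool_pos: [0.3347, 0.3227, 0.0723]
tool_rot: [[0.971, -0.239, -0.005], [-0.239, -0.971, -0.007], [-0.003, 0.008, -1.0]]
contact_force: [-0.3, 0.0, -2.1]
finger_gap: 0.0105
```

Run:
```python
from h import *
go((.3398,.332,.024,-103.5),(.3398,.332,.0185,-103.5))
```

```text
t 30.525 pos [0.3347 0.3227 0.0723] yaw -103.85 q [ -75.7   22.9   32.7  125.3  -20.1   37.3 -132.6] F [-0.3  0.  -2.1] gap 0.010549351268025614
(0.3398, 0.332, 0.024, -103.5) -> [0.048, -0.177, 0.803] roll -0.035
(0.3398, 0.332, 0.0185, -103.5) -> [0.048, -0.178, 0.895] roll -0.035
```

Request:
arm_command(rows=[{"gripper": 0, "delta_pos": [0.05, -0.18, 0.3], "roll": -0.03}, {"gripper": 0, "delta_pos": [0.05, -0.18, 0.6], "roll": -0.03}, {"gripper": 0, "delta_pos": [0.05, -0.18, 0.8], "roll": -0.03}, {"gripper": 0, "delta_pos": [0.05, -0.18, 0.87], "roll": -0.03}, {"gripper": 0, "delta_pos": [0.05, -0.18, 0.89], "roll": -0.03}, {"gripper": 0, "delta_pos": [0.05, -0.18, 0.89], "roll": -0.03}])

```text
t: 31.28
tool_pos: [0.342, 0.3362, 0.0218]
tool_rot: [[0.972, -0.233, 0.0], [-0.233, -0.972, 0.001], [0.0, -0.001, -1.0]]
contact_force: [0.2, 0.1, -3.1]
finger_gap: 0.0104
```

Request:
arm_command(rows=[{"gripper": 0, "delta_pos": [-0.02, 0.07, 0.0], "roll": 0}, {"gripper": 0, "delta_pos": [-0.02, 0.07, 0.03], "roll": 0}, {"gripper": 0, "delta_pos": [-0.02, 0.07, 0.045], "roll": 0}, {"gripper": 0, "delta_pos": [-0.02, 0.07, 0.055], "roll": 0}, {"gripper": 0, "delta_pos": [-0.02, 0.07, 0.055], "roll": 0}])

```text
t: 31.9
tool_pos: [0.3394, 0.3321, 0.0191]
tool_rot: [[0.973, -0.233, -0.002], [-0.233, -0.973, 0.001], [-0.002, -0.0, -1.0]]
contact_force: [-3.4, -3.0, 12.7]
finger_gap: 0.0103
```

Standing on the bench with a contact force of 12.7 N. I'll open and leave upward, then check.

Request:
arm_command(rows=[{"gripper": 0, "delta_pos": [0, 0, -0.02], "roll": 0}, {"gripper": 0.5, "delta_pos": [0, 0, -0.02], "roll": 0}, {"gripper": 0.5, "delta_pos": [0, 0, -0.02], "roll": 0}, {"gripper": 0.5, "delta_pos": [0, 0, -0.02], "roll": 0}, {"gripper": 0.5, "delta_pos": [0, 0, -0.5], "roll": 0}, {"gripper": 0.5, "delta_pos": [0, 0, -1.3], "roll": 0}, {"gripper": 0.5, "delta_pos": [0, 0, -2.2], "roll": 0}, {"gripper": 0.5, "delta_pos": [0.8, 0.4, -3.2], "roll": -1}, {"gripper": 0.5, "delta_pos": [1.2, 0.4, -3.8], "roll": -1.3}, {"gripper": 0.5, "delta_pos": [1.2, 0.4, -3.8], "roll": -1.3}, {"gripper": 0.5, "delta_pos": [1.2, 0.4, -3.8], "roll": -1.3}])

```text
t: 33.28
tool_pos: [0.4032, 0.292, 0.2453]
tool_rot: [[1.0, -0.008, -0.001], [-0.008, -1.0, -0.0], [-0.001, 0.0, -1.0]]
contact_force: [-0.1, 0.4, -0.3]
finger_gap: 0.0426
```

Run:
```python
from h import *
s=readout.read_state();p=read_camera('wrist');w=cloud(p,s);go()
r=finder.regions_of('square',p)
q=w[r[0]['mask']]
k=q[(q[:,2]>.038)&(q[:,2]<.05)];print(len(k),np.median(k[:,2]),cv2.minAreaRect((k[:,:2]*1000).astype(np.float32)))
t=read_camera('top');wt=cloud(t)
arm(t,wt)
q=rect(wt,.072,.11,(.4735,-.215),.045);print('T z',np.median(q[:,2]))
for n,z in[('tape_measure',.01),('tape_roll',0),('spray_can',0),('jar',0),('pliers',0)]:
    print(n,[(round(a['p'],2),np.round(ray(t,a['point'],z)[:2],3).tolist()) for a in finder.tip_of(n,t)[:1]])
a=cv2.cvtColor(p['img'],cv2.COLOR_RGB2BGR);b=cv2.cvtColor(t['img'],cv2.COLOR_RGB2BGR)[110:300,90:430]
b=cv2.resize(b,(512,286));cv2.imwrite('pics/end.png',np.vstack([a[:310],b]))
```

```text
t 33.325 pos [0.4026 0.292  0.2447] yaw -90.41 q [ -74.9   10.5   39.5  112.1   -7.7   60.1 -122.5] F [-0.1 -0.4 -0.4] gap 0.042911094326456324
744 0.04384844237507965 ((349.91387939453125, 329.31597900390625), (11.981164932250977, 108.66914367675781), 76.56871795654297)
fence 16 line ang 33.53 rect [[623.7000122070312, -400.1000061035156], [630.0, -410.70001220703125], [673.9000244140625, -384.3999938964844], [667.5999755859375, -373.79998779296875]] [51.2 12.3]
swing_bar 330 line ang -1.48 rect [[518.0, -144.60000610351562], [695.5, -153.1999969482422], [696.7000122070312, -128.3000030517578], [519.2000122070312, -119.80000305175781]] [ 24.8 177.8]
93 ((471.64544677734375, -214.37298583984375), (63.76614761352539, 13.73959732055664), 66.66899871826172) [[452.70001220703125, -240.89999389648438], [465.29998779296875, -246.39999389648438], [490.6000061035156, -187.8000030517578], [478.0, -182.39999389648438]]
T z 0.08275187088693015
tape_measure [(0.66, [0.627, -0.041])]
tape_roll [(0.64, [0.54, 0.175])]
spray_can [(0.71, [0.663, -0.403])]
jar [(0.57, [0.389, -0.416])]
pliers [(0.63, [0.329, -0.172])]
```

View pics/end.png

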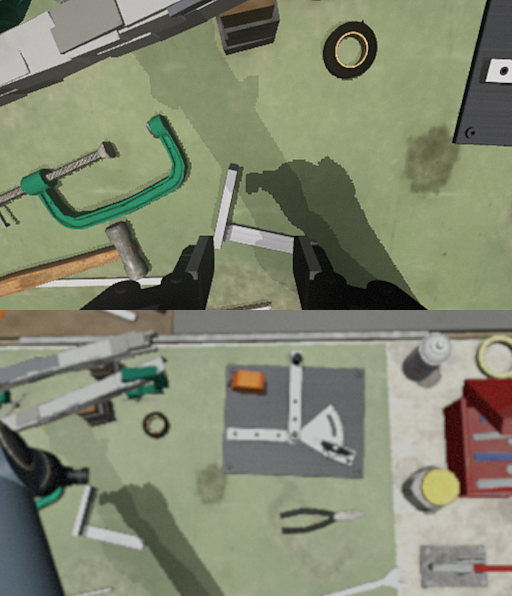

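The square is back within about 1 mm, at (233,200) in the upper view. The arm measures -2.8°, which is square, and the plunger is home. Nothing else has been displaced, so I'm handing in.

```bash
python3 -c "
from h import *
print(manip.job_done())"
```

```text
the job is handed in; nothing more can be done
None
```

The corner fixture is squared and locked, the steel square was held in the corner as proof, and it is back on the bench. I handed the job in at about 33 s of the 72 s allowed; no verdict came back.

**What I did:** I pulled the plunger up and parked its handle a quarter turn across. I swung the arm square by its knob and turned the handle back so the pin dropped home. I then held the square in the corner for about 1.7 s. The force at the wrist near the end of the hold was about 8 N from the fence, 15 N from the arm and 11 N from the bed.

**Last checks:**
- **Lock:** the top of the T-handle reads about 83–85 mm, against 84 mm when home, and its bar is in line with the pivot again.
- **Arm angle:** the arm's edges measure -2.8° against about -2.9° for square. An earlier picture showed about 0.7° of difference. A separate line fit on the arm also gave stray angles between -5.0° and -0.4°; I did not trust those.
- **Flushness:** during the hold, the square's faces matched the fence and arm within about 1 mm. The gripper sat about 0.3° off the fence's direction, so the fit is good but not exact.
- **Square's return:** it stands within about 1.5 mm and 0.2° of where it started.
- **Other things:** they look undisturbed in the final picture. The network's positions for them differ from the first ones by up to about 15 mm, which I took as its own error and did not check further.

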